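# Tip the tray of walnuts into the mixing bowl

## Robot

A 7-joint arm with a two-finger parallel gripper is mounted at the origin on a cart in front of the work surface, level with it; the furniture and walls round the work are solid. World frame = base frame: x ahead of the robot, y to its left, z up, the work surface at z = 0. Lengths are in m, angles in rad, forces in N, time in s.
With the tool pointing down it reaches from about 0.4 to 0.85 m from the base axis. Payload 6.9 kg.
Tool frame: the origin (TCP) lies midway between the tips of the shut fingers; the grasp point (between the pads) lies 19 mm behind it (bot.grip_point_offset is the distance from the TCP to the grasp point, in m); z points along the fingers, y is the line along which they close (so a half turn about z gives the same grasp; the last joint's range is limited). The gripper opens to 85 mm and grips with 20 to 120 N. Pads are 22 mm wide; open, the fingers measure 114 mm over their backs; the gripper's body (76 mm by 85 mm) begins 54 mm behind the grasp point. The pads swing forward as they close: fully open they stand 13 mm farther back than shut.
Start: joints at [-1.117, 0.507, -0.238, 1.5, 0.126, 1.149, -0.155], TCP at [0.213, 0.588, 0.231] pointing down, gripper open.
Joint ranges: [-3.08, 3.08], [-0.24, 2.05], [-1.43, 1.35], [0, 2.5], [-1.52, 4.66], [0.17, 1.96], [-2.89, 2.89]. Speed limits (rad/s): [2.39, 2.39, 3.14, 3.14, 3.14, 3.14, 3.14].

## Interface

Orientations are given as a unit quaternion [x, y, z, w].
In Python, from bench import bot gives the robot as it stands. The module is installed in compiled form; this text tells all that it offers.
- The arm moves only by the shell command python3 -m inch 'ROWS'. ROWS is JSON, one flat list of numbers, 5 for each row, row after row: the opening, from -1 (shut) to 1 (fully open), then the shift along the tool's x, y, z in mm, then the turn about the tool's z in degrees. A call has 1 to 12 rows; each row shifts and turns the commanded pose from where the row before left it, along the tool's axes as they then stand; what a row does not reach is not made up. A row lasts 1/10 s, in which the tool goes at most 50 mm and 8.59 degrees, less where a joint would pass 70% of its speed; a pose out of reach is approached as far as the arm can. A call with a gripper value outside its range is refused whole. The fingers move at their own pace and stop on an object; the grip force is fixed at half the most. Time passes only in rows, so rows that do not move let the fingers close. It gives the time, the measured TCP pose, the force, the opening and the grip force at its end, in the units of the state.
- bot.sense(): the state, without advancing time (a new reading comes with each control period).
- bot.capture(name): name is "scene" or "top" or "wrist"; returns a dict with "frame" (480x640x3 uint8, red, green, blue), "z_map" (480x640 float32, m along the optical axis (not along the pixel's ray), 0 where there is no reading), "camera_matrix" (3x3 intrinsics, pixels), "rvec" (rotation vector, rad) and "tvec" (3), from world to camera coordinates, as OpenCV has them; the wrist camera has in their place "hand_eye" (4x4, takes a point from camera to tool coordinates, whose origin is the TCP and whose axes are the flange's). Camera axes: x right, y down, z forward; pixel columns grow to the right and rows downward; lengths in m; the calibration is good to about 2 mm. A picture is of the moment at which its call begins: read the wrist's pose just before it.
- bot.sign_off(): hands the job in; it is judged then, once.
The state is a dict: "time": time; "q": joint angles; "joint_velocities": joint speeds; "joint_torque": joint torques, N m; "tcp_pos": TCP position; "orientation": TCP orientation; "force": force on the tool from outside, world axes, zero at the start; "torque": the same for the moment, N m; "opening": finger opening in m; "grasp_force": force on a finger pad.
Only numpy, scipy, OpenCV 4.12 (cv2) and the standard library are available. Lean on these libraries where they do the work, as an engineer would, in place of code of your own. Each camera call takes 0.05 s, during which the arm holds its last target. There are 200 camera calls.

## Task

The tray of walnuts is pushed back under the little shelf, so that its rear handle cannot be taken. Draw it out clear of the shelf, stand it on the worktop and let go; then take it again and tip all five walnuts from it into the mixing bowl beside it, and stand the empty tray flat on the worktop. Leave the bowl where it is, and do not shift the measuring jug, timer, spice jar or shelf.

Things in the scene. Friction and masses are not known exactly. Their poses are not given: they have to be found in the camera images.
- nut_tray: Open metal tray of walnuts, 219 long (x, grips included) x 156 wide, walls 40 high, 3 thick, 0.24 kg empty. Origin at the underside's middle; +x points to its rear (upright wooden handle, away from the robot at the start), -x to its pouring end (wooden tongue). Floor flat from x=-45 to +85 mm, 3 thick; in front it slopes up at 25 degrees to the open lip.
- tray_lip (a point): Middle of the tray's pouring lip edge, at (-86, 0, 22) mm of the tray; the lip is 150 mm wide; axes as the tray.
- tray_tongue (a point): Grip point of the wooden tongue in front of the lip, at (-108, 0, 24) mm of the tray: an upright wooden fin 10 mm thick (y), 40 mm long (x, 36 mm of it in front of the lip), from 4 to 30 mm above the tray's underside.
- tray_handle (a point): Grip point of the rear handle, at (90, 0, 66) mm of the tray: an upright wooden plate 10 mm thick (x), 64 mm wide (y), its top 86 mm above the tray's underside, free above the 40 mm rear wall.
- mixing_bowl: Plain round mixing bowl, 258 mm across the rim, 104 mm high, inside about 100 mm deep and about 100 mm wide at the bottom, 0.8 kg, loose. Origin at the centre of its underside; z up. It stands to the left or to the right of the tray.
- riser: Low wooden shelf at the back, fixed: board 140 deep (x) x 320 wide (y), underside at 108, top at 126 mm, on two end panels 280 mm apart inside. Origin on the worktop under its centre; its open front (-x) faces the robot. Small bottles and a carton, up to 118 mm tall, are fixed on top.
- measuring_jug: Bystander: clear measuring jug, 120 x 169 x 135 mm high, on the other side of the tray from the bowl. Origin at its underside.
- kitchen_timer: Bystander: round wind-up timer, 68 mm across, 53 mm high. Origin at its underside.
- spice_jar: Bystander: spice jar, 45 mm across, 106 mm high. Origin at its underside.
- walnut_1: One of five walnuts, egg-shaped, 33 mm thick, 40 mm long, 14 g, in the tray at the start. Origin at its centre.
- walnut_2: One of five walnuts, egg-shaped, 33 mm thick, 40 mm long, 14 g, in the tray at the start. Origin at its centre.
- walnut_3: One of five walnuts, egg-shaped, 33 mm thick, 40 mm long, 14 g, in the tray at the start. Origin at its centre.
- walnut_4: One of five walnuts, egg-shaped, 33 mm thick, 40 mm long, 14 g, in the tray at the start. Origin at its centre.
- walnut_5: One of five walnuts, egg-shaped, 33 mm thick, 40 mm long, 14 g, in the tray at the start. Origin at its centre.
There are look-alikes about, which are no part of the job. What is shaped like the walnut_1 but blue is not meant.

How it is judged:
On the way, in this order (a step that is already met when the one before it is completed fails the run):
1. the tray is drawn out: its rear handle is clear in front of the shelf, it stands flat on the worktop with all five walnuts in it, and the fingers have let go (height (world z) of nut_tray below 0.008 m and angle between nut_tray's own z axis and vertical below 0.08 rad and linear speed of nut_tray below 0.03 m/s and x of tray_handle in the frame of riser below -0.08 m and contact force between the fingers and nut_tray below 0.1 N and x of walnut_1 in the frame of nut_tray between -0.09 and 0.09 m and y of walnut_1 in the frame of nut_tray between -0.077 and 0.077 m and z of each of walnut_1, walnut_2, walnut_3, walnut_4, walnut_5 in the frame of nut_tray below 0.05 m and x of walnut_2 in the frame of nut_tray between -0.09 and 0.09 m and y of walnut_2 in the frame of nut_tray between -0.077 and 0.077 m and x of walnut_3 in the frame of nut_tray between -0.09 and 0.09 m and y of walnut_3 in the frame of nut_tray between -0.077 and 0.077 m and x of walnut_4 in the frame of nut_tray between -0.09 and 0.09 m and y of walnut_4 in the frame of nut_tray between -0.077 and 0.077 m and x of walnut_5 in the frame of nut_tray between -0.09 and 0.09 m and y of walnut_5 in the frame of nut_tray between -0.077 and 0.077 m), for 0.2 s.
2. the tray is tipped over the bowl, tilted by more than 25 degrees with its pouring lip above the bowl (angle between nut_tray's own z axis and vertical above 0.44 rad and horizontal distance between tray_lip and mixing_bowl below 0.13 m and z of tray_lip in the frame of mixing_bowl between 0.06 and 0.3 m), for 0.1 s.
At the end, for the whole second after the job is handed in: All five walnuts lie at rest inside the mixing bowl (each within 110 mm of its axis and below its rim); the tray stands flat on the worktop, at rest (underside within 8 mm of the worktop, tilt under 0.08 rad); the bowl stands upright within 40 mm of where it began (horizontal distance between each of walnut_1, walnut_2, walnut_3, walnut_4, walnut_5 and mixing_bowl below 0.11 m and z of each of walnut_1, walnut_2, walnut_3, walnut_4, walnut_5 in the frame of mixing_bowl below 0.095 m and linear speed of each of walnut_1, walnut_2, walnut_3, walnut_4, walnut_5 below 0.06 m/s and height (world z) of nut_tray below 0.008 m and angle between each of nut_tray, mixing_bowl's own z axis and vertical below 0.08 rad and linear speed of each of nut_tray, mixing_bowl below 0.03 m/s and distance of mixing_bowl from where it was at the start of the episode below 0.04 m); the robot touches nothing.
It fails at once if the measuring jug is shifted by more than 30 mm or tipped over (distance of measuring_jug from where it was at the start of the episode above 0.03 m or angle between measuring_jug's own z axis and vertical above 0.4 rad).
It fails at once if the kitchen timer is shifted by more than 30 mm or tipped over (distance of kitchen_timer from where it was at the start of the episode above 0.03 m or angle between kitchen_timer's own z axis and vertical above 0.4 rad).
It fails at once if the spice jar is shifted by more than 30 mm or tipped over (distance of spice_jar from where it was at the start of the episode above 0.03 m or angle between spice_jar's own z axis and vertical above 0.4 rad).
It fails at once if the bowl is shoved by more than 60 mm or tipped (distance of mixing_bowl from where it was at the start of the episode above 0.06 m or angle between mixing_bowl's own z axis and vertical above 0.35 rad).
It fails at once if the shelf is pushed hard with the arm or the fingers (over 25 N) (contact force between the arm and riser above 25 N).
It also fails if it takes over 64 s, if anything falls off the work surface, if the arm or the gripper's body presses on something with over 40 N, if the wrist force passes 120 N, or if a joint passes its speed limit or range.

## Working session

There is one attempt and no reset: what is moved stays moved. The work goes in short steps, Python scripts to look and compute and a shell command to move; the robot and the scene stay as the last step left them, time stands still between calls to the robot, and variables do not carry over. Pictures are saved under pics/ and viewed, at most 10 in all, crops included, and the job is handed in when it is done.

```bash
mkdir -p pics; cat > h.py <<'E'
import numpy as np,cv2
from bench import bot
from scipy.spatial.transform import Rotation as R
def cloud(c):
    K=c["camera_matrix"];z=c["z_map"];v,u=np.mgrid[:480,:640]
    P=np.stack([(u-K[0,2])/K[0,0]*z,(v-K[1,2])/K[1,1]*z,z],-1)
    if "rvec" in c:
        M=cv2.Rodrigues(np.array(c["rvec"],float))[0];P=(P-np.array(c["tvec"]).ravel())@M
    else:
        H=c["hand_eye"];s=c["s"];P=P@H[:3,:3].T+H[:3,3];P=P@R.from_quat(s["orientation"]).as_matrix().T+s["tcp_pos"]
    P[z==0]=np.nan
    return P
def cap(n,save=None):
    s=bot.sense();c=bot.capture(n);c["s"]=s
    if save: cv2.imwrite(f"pics/{save}.png",c["frame"][...,::-1])
    return c["frame"],cloud(c)
E
python3 - <<'E'
from h import *
for n in("scene","top"):
    f,P=cap(n,n+"1");np.savez(n+"1.npz",f=f,P=P)
s=bot.sense();print(s,R.from_quat(s["orientation"]).as_matrix().round(3),bot.grip_point_offset)
E
```

```text
{'time': 0.1, 'q': array([-1.11750208,  0.5082727 , -0.23753321,  1.50101281,  0.12571803,
        1.1488815 , -0.15476908]), 'joint_velocities': array([ 1.66967745e-03, -2.27044565e-03,  2.40555681e-04, -3.78117084e-03,
        1.42549896e-03, -2.54843127e-04,  4.15061820e-05]), 'joint_torque': array([-4.23424979e-03, -6.21844268e+01, -2.19424210e+00, -2.50206202e+01,
        1.25695317e-02,  7.77970185e-03, -1.46910588e-05]), 'tcp_pos': array([0.21294026, 0.58714603, 0.23051182]), 'orientation': array([ 1.72997695e-01,  9.84921911e-01, -7.83106190e-04, -1.18471247e-04]), 'force': array([-0.11356862, -0.40618232,  0.62904776]), 'torque': array([-0.01009866, -0.04411428, -0.01785901]), 'grasp_force': 0.0, 'opening': 0.08558672965866601} [[-0.94   0.341 -0.001]
 [ 0.341  0.94  -0.002]
 [-0.    -0.002 -1.   ]] 0.0187
```

View pics/top1.png

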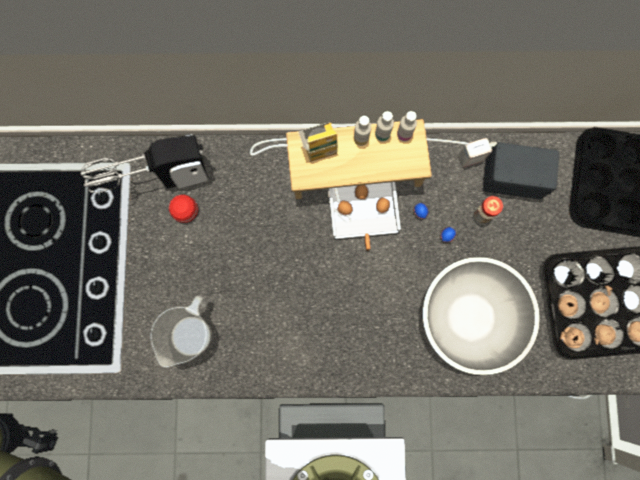

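View pics/scene1.png

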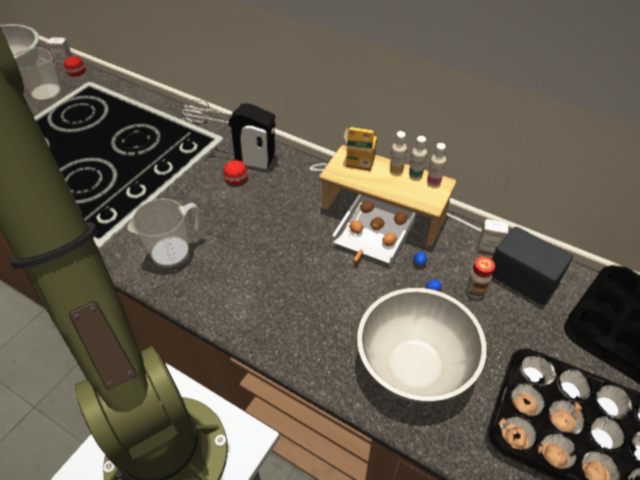

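The bowl is right of the tray at pixel (480,315). In the top picture the tray's tongue is at (367,242), the jug at (182,335) and the spice jar at (491,207). Two blue look-alike nuts lie at (421,211) and (448,234). Next I'll measure.

```bash
python3 - <<'E'
from h import *
d=np.load("top1.npz");f,P=d["f"].astype(int),d["P"]
def p(u,v):print((u,v),P[v-1:v+2,u-1:u+2].reshape(-1,3).mean(0).round(3),f[v,u])
for u,v in[(367,238),(367,242),(368,247),(345,208),(382,205),(361,191),(360,180),(293,188),(429,180),(334,236),(399,233),(401,205),(421,211),(448,234),(491,207),(200,335),(360,300)]:p(u,v)
Z=P[...,2]
def box(m,n):
    q=P[m];print(n,len(q),np.percentile(q,[2,50,98],axis=0).round(3).tolist())
U,V=np.meshgrid(range(640),range(480))
r=f[...,0]-f[...,2]
tm=(r>50)&(U>358)&(U<376)&(V>234)&(V<254);box(tm,"tongue");q=P[tm]
for lo in range(236,252,2):
    m=tm&((V==lo)|(V==lo+1))
    if m.sum():print(lo,P[m].mean(0).round(4))
m=(Z>.085)&(U>415)&(U<550)&(V>250)&(V<380)
e=cv2.minEnclosingCircle(P[m][:,:2].astype(np.float32));print("bowl",e)
sh=(Z>.11)&(Z<.14)&(U>270)&(U<440)&(V>100)&(V<200);box(sh,"shelf")
print(cv2.minAreaRect(P[sh][:,:2].astype(np.float32)))
t=(f.min(-1)>150)&(U>325)&(U<405)&(V>188)&(V<242);box(t,"tray");
tt=cv2.minAreaRect(P[t][:,:2].astype(np.float32));print(tt,cv2.boxPoints(tt))
for n,b in dict(jug=(140,215,290,370),jar=(478,505,193,226),tim=(165,202,190,225)).items():
    m=(Z>.02)&(U>b[0])&(U<b[1])&(V>b[2])&(V<b[3]);box(m,n)
g=f[220:260,340:420].astype(np.uint8)[...,::-1];cv2.imwrite("pics/c.png",cv2.resize(f[150:270,290:450].astype(np.uint8)[...,::-1],None,fx=5,fy=5,interpolation=cv2.INTER_CUBIC))
E
```

```text
(367, 238) [ 0.615 -0.083  0.03 ] [242 175 100]
(367, 242) [ 0.605 -0.082  0.033] [245 178 104]
(368, 247) [ 0.593 -0.085  0.032] [238 168  95]
(345, 208) [ 0.688 -0.031  0.037] [232 164  96]
(382, 205) [ 0.694 -0.12   0.036] [232 165  93]
(361, 191) [ 0.729 -0.07   0.037] [146 100  59]
(360, 180) [ 0.732 -0.063  0.127] [251 231 157]
(293, 188) [0.715 0.089 0.126] [246 216 140]
(429, 180) [ 0.765 -0.242  0.   ] [111 109 100]
(334, 236) [ 0.623 -0.004  0.018] [145 146 141]
(399, 233) [ 0.632 -0.163  0.   ] [99 94 87]
(401, 205) [ 0.703 -0.171 -0.001] [123 119 109]
(421, 211) [ 0.68  -0.214  0.031] [ 66 129 235]
(448, 234) [ 0.623 -0.277  0.032] [ 78 140 242]
(491, 207) [ 0.67  -0.362  0.109] [247 216 145]
(200, 335) [0.391 0.314 0.008] [193 198 197]
(360, 300) [ 0.47  -0.065  0.001] [115 109 100]
tongue 74 [[0.589, -0.09, 0.005], [0.606, -0.083, 0.03], [0.623, -0.078, 0.036]]
236 [ 0.6193 -0.0831  0.0283]
238 [ 0.6143 -0.0829  0.0293]
240 [ 0.6096 -0.0829  0.0281]
242 [ 0.6048 -0.0828  0.0279]
244 [ 0.6002 -0.0835  0.0258]
246 [ 0.5947 -0.0848  0.0307]
248 [ 0.5907 -0.0844  0.0264]
bowl ((0.4272172152996063, -0.32725396752357483), 0.13038772344589233)
shelf 7356 [[0.718, -0.217, 0.114], [0.782, -0.063, 0.127], [0.902, 0.098, 0.137]]
((0.8066433668136597, -0.05579175055027008), (0.19571281969547272, 0.39251795411109924), 0.053660593926906586)
tray 2645 [[nan, nan, nan], [nan, nan, nan], [nan, nan, nan]]
((0.6989656686782837, -0.0679825022816658), (0.11329041421413422, 0.16564862430095673), 19.651884078979492) [[ 0.61776567 -0.00903247]
 [ 0.6734741  -0.1650326 ]
 [ 0.7801657  -0.12693253]
 [ 0.72445726  0.02906759]]
jug 1781 [[0.328, 0.278, 0.023], [0.394, 0.365, 0.101], [0.466, 0.392, 0.137]]
jar 465 [[0.653, -0.385, 0.028], [0.668, -0.362, 0.105], [0.694, -0.346, 0.112]]
tim 620 [[0.662, 0.327, 0.022], [0.689, 0.354, 0.048], [0.721, 0.385, 0.058]]
```

View pics/c.png

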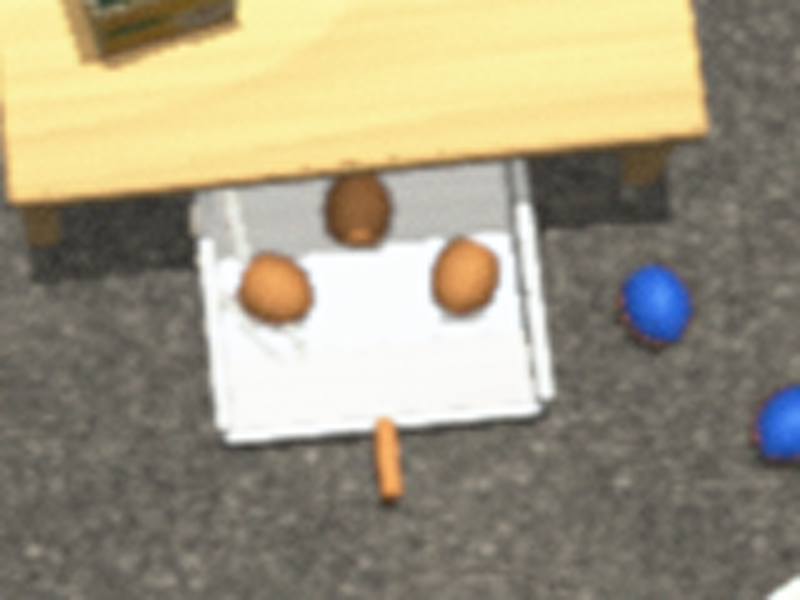

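The tray's yaw is about +6°, matching the shelf, and the tongue's grip point is near (0.602, −0.083). I'll turn the tool first, then travel high.

```bash
python3 -m inch '[1,0,0,0,-6.5, 1,0,0,0,-6.5, 1,0,0,0,-6.5, 1,0,0,0,-6.5, 1,-16,-35,0,0, 1,-16,-35,0,0, 1,-16,-35,0,0, 1,-16,-35,0,0, 1,-16,-35,0,0, 1,-16,-35,0,0, 1,-16,-35,0,0, 1,-16,-35,0,0]'
python3 -m inch '[1,-16,-35,0,0, 1,-16,-35,0,0, 1,-16,-35,0,0, 1,-16,-35,0,0, 1,-16,-35,0,0, 1,-16,-35,0,0, 1,-16,-35,0,0, 1,-16,-35,0,0, 1,-16,-35,0,0, 1,-16,-35,0,0, 1,0,0,0,0]'
cat >> h.py <<'E'
def go(x,y,z=None,yaw=None):
    "tool-axis shift (mm), and turn (deg) making tool y lie at world angle yaw+90"
    s=bot.sense();M=R.from_quat(s["orientation"]).as_matrix();p=s["tcp_pos"]
    a=np.degrees(np.arctan2(-M[0,1],M[1,1]))
    print("tcp",p.round(4),"yaw",a.round(2),"open",s["opening"],"F",s["force"].round(1),"t",s["time"])
    t=0 if yaw is None else yaw-a
    print("turn tool z",-t,"then shift mm",((R.from_euler('z',t,degrees=True).as_matrix()@M).T@(np.array([x,y,p[2] if z is None else z])-p)*1000).round(1))
E
python3 -c "
from h import *
go(.602,-.0835,.007,6)"
```

```text
time: 1.3
tcp_pos: [0.3704, 0.321, 0.2311]
orientation: [-0.053, 0.999, -0.0, -0.0]
force: [0.6, 0.2, 0.3]
opening: 0.0856
grasp_force: 0.0
time: 2.4
tcp_pos: [0.5677, -0.0149, 0.2304]
orientation: [-0.049, 0.999, -0.002, -0.0]
force: [0.7, -0.3, 0.8]
opening: 0.0854
grasp_force: 0.0
tcp [ 0.5677 -0.0149  0.2304] yaw 5.62 open 0.08539473627774403 F [ 0.7 -0.3  0.8] t 2.4
turn tool z -0.38456333393301545 then shift mm [-27.1 -71.1 223.6]
```

```bash
python3 -m inch '[1,-14,-35,0,0, 1,-13,-36,0,0, 1,0,0,40,0, 1,0,0,40,0, 1,0,0,0,0]'
python3 -c "
from h import *
f,P=cap('wrist','w1')
go(.602,-.0835,.007,6)
r=f[...,0].astype(int)-f[...,2];m=(r>50)&(P[...,2]>.02)&(P[...,2]<.04)&(P[...,0]<.63)
q=P[m];print(len(q),q.mean(0),q.min(0),q.max(0));l=cv2.fitLine(q[:,:2].astype(np.float32),1,0,.01,.01).ravel();print(l,l[1]/l[0])"
```

```text
time: 2.9
tcp_pos: [0.5966, -0.0756, 0.1461]
orientation: [-0.053, 0.999, 0.001, -0.005]
force: [-0.3, 1.1, -0.0]
opening: 0.0853
grasp_force: 0.0
tcp [ 0.5984 -0.0755  0.1492] yaw 6.11 open 0.08539486695380977 F [ 0.5 -0.6  0.2] t 2.95
turn tool z 0.10669224113944953 then shift mm [ -3.5  -8.6 142.2]
484 [ 0.60763612 -0.08357946  0.030189  ] [ 0.58898312 -0.08905373  0.02153756] [ 0.62995943 -0.07794727  0.03209467]
[ 0.9961841   0.08727635  0.62151414 -0.082445  ] 0.08761066
```

View pics/w1.png

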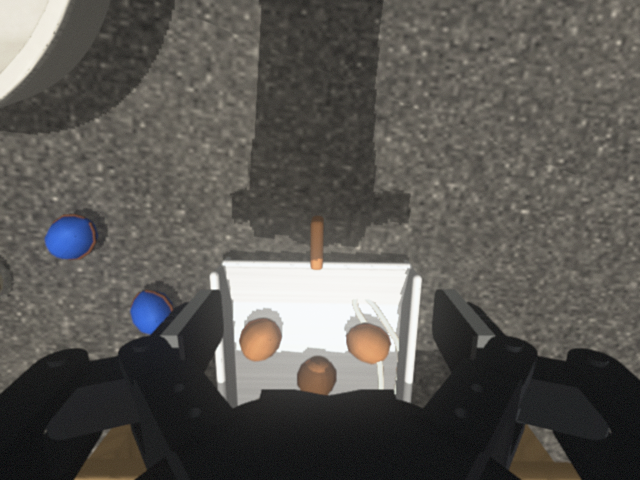

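The wrist view shows the tongue at (316,243), in line with the tool and with no obstacle near it. I'll descend and grip.

```bash
python3 -m inch '[1,-2,-4,35,0, 1,-2,-4,35,0, 1,0,0,35,0, 1,0,0,20,0, 1,0,0,10,0, 1,0,0,0,0]'
python3 -c "
from h import *
go(.603,-.084,.007,6)"
```

```text
time: 3.55
tcp_pos: [0.6058, -0.0833, 0.0168]
orientation: [-0.053, 0.999, 0.0, 0.0]
force: [-0.6, -0.3, -0.3]
opening: 0.0851
grasp_force: 0.0
tcp [ 0.6058 -0.0833  0.0168] yaw 6.11 open 0.08510431328245792 F [-0.6 -0.3 -0.3] t 3.55
turn tool z 0.10675576115245278 then shift mm [ 2.8 -0.4  9.8]
```

```bash
python3 -m inch '[1,3,0,8,0, -1,0,0,0,0, -1,0,0,0,0, -1,0,0,0,0, -1,0,0,0,0, -1,0,0,0,0, -1,0,0,0,0, -1,0,0,0,0]'
```

```text
time: 4.35
tcp_pos: [0.6025, -0.0843, 0.0087]
orientation: [-0.053, 0.999, -0.0, 0.0]
force: [-0.2, -0.3, 4.6]
opening: 0.0086
grasp_force: 59.2
```

```bash
python3 -m inch '[-1,4,0,0,0, -1,8,1,0,0, -1,12,1,0,0, -1,14,2,0,0, -1,14,2,0,0, -1,14,2,0,0, -1,14,2,0,0, -1,14,2,0,0, -1,14,2,0,0, -1,14,2,0,0, -1,14,2,0,0, -1,14,2,0,0]'
python3 -m inch '[-1,10,2,0,0, -1,7,1,0,0, -1,4,0,0,0, -1,2,0,0,0, -1,0,0,0,0, -1,0,0,0,0, -1,0,0,0,0]'
python3 -c "
from h import *
f,P=cap('top','t2');np.savez('t2.npz',f=f,P=P)
go(.432,-.08,.007,6)"
```

```text
time: 5.55
tcp_pos: [0.4509, -0.0799, 0.0086]
orientation: [-0.053, 0.999, -0.0, 0.001]
force: [3.2, 0.3, 1.0]
opening: 0.0091
grasp_force: 58.9
time: 6.25
tcp_pos: [0.4284, -0.0794, 0.0085]
orientation: [-0.053, 0.999, -0.0, 0.0]
force: [2.7, -0.4, 7.7]
opening: 0.0089
grasp_force: 59.7
tcp [ 0.4284 -0.0794  0.0085] yaw 6.09 open 0.009005937009588131 F [3.1 0.1 8.5] t 6.3
turn tool z 0.09051869930641399 then shift mm [-3.5 -1.   1.5]
```

View pics/t2.png

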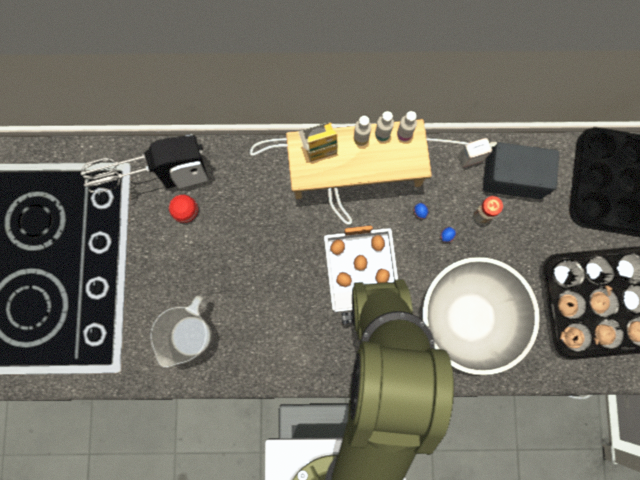

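The tray is out with all five walnuts in it, and its handle is at (359,229), clear of the shelf. Releasing.

```bash
python3 -m inch '[0.2,0,0,0,0, 0.2,0,0,0,0, 0.2,0,0,0,0, 0.2,0,0,0,0, 0.2,0,0,-15,0, 0.2,0,0,-35,0, 0.2,0,0,-35,0, 1,0,0,-35,0, 1,-35,0,-35,0, 1,-35,0,-20,0, 1,-35,0,0,0, 1,-35,0,0,0]'
python3 -m inch '[1,-15,0,0,0,1,0,0,0,0]'
python3 -c "
from h import *
f,P=cap('wrist','w2');f2,P2=cap('top')
f,P=cap('top','t3');r=f[...,0].astype(int)-f[...,2]
for n,(f,P) in dict(w=cap('wrist'),t=(f,P)).items():
    r=f[...,0].astype(int)-f[...,2];m=(r>40)&(P[...,2]>.075)&(P[...,2]<.095)&(P[...,0]<.68)&(P[...,0]>.55)&(P[...,1]>-.2)&(P[...,1]<.1)
    q=P[m];print(n,len(q))
    if len(q)>5:print(q.mean(0),q.min(0),q.max(0),cv2.minAreaRect(q[:,:2].astype(np.float32)))
go(.61,-.07,.2,6)"
```

```text
time: 7.5
tcp_pos: [0.5683, -0.0647, 0.1842]
orientation: [-0.053, 0.999, -0.0, 0.001]
force: [-1.1, -0.5, 0.2]
opening: 0.0853
grasp_force: 0.0
time: 7.7
tcp_pos: [0.5832, -0.0624, 0.1824]
orientation: [-0.053, 0.999, 0.0, -0.0]
force: [-0.6, 0.0, -0.5]
opening: 0.0855
grasp_force: 0.0
w 1003
[ 0.62609227 -0.05974708  0.08600985] [ 0.61902697 -0.09111443  0.08302061] [ 0.63351141 -0.02814769  0.08824963] ((0.6264858841896057, -0.05970599874854088), (0.009828969836235046, 0.06303929537534714), 5.387170314788818)
t 0
tcp [ 0.5806 -0.0634  0.183 ] yaw 6.05 open 0.08511363850189053 F [ 0.7  0.  -0. ] t 7.9
turn tool z 0.04703494674165931 then shift mm [-28.5  -9.6 -17. ]
```

View pics/w2.png

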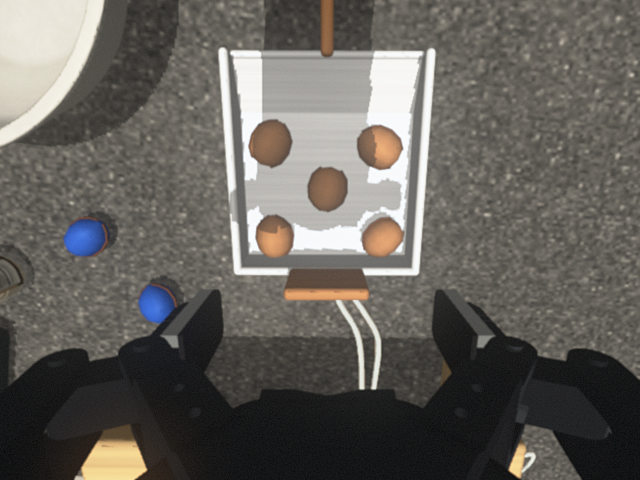

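The walnuts sit well back in the tray. The handle's centre is (0.6262, −0.0597), with a yaw of about 5.5°.

```bash
python3 -m inch '[1,-23,0,0,0.6, 1,-22,0,0,0, 1,0,0,25,0, 1,0,0,25,0, 1,0,0,20,0, 1,0,0,0,0, 1,0,0,0,0]'
python3 -c "
from h import *
f,P=cap('wrist')
r=f[...,0].astype(int)-f[...,2];m=(r>40)&(P[...,2]>.075)&(P[...,2]<.095)&(P[...,0]<.68)&(P[...,0]>.55)&(P[...,1]>-.2)&(P[...,1]<.1)
q=P[m];print(len(q))
if len(q)>5:print(cv2.minAreaRect(q[:,:2].astype(np.float32)))
go(.6262,-.0597,.044,5.5)"
```

```text
time: 8.6
tcp_pos: [0.6262, -0.0588, 0.1138]
orientation: [-0.048, 0.999, -0.0, -0.0]
force: [0.4, -0.6, 1.0]
opening: 0.0854
grasp_force: 0.0
1866
((0.6269453763961792, -0.059668850153684616), (0.0097441291436553, 0.062385443598032), 5.845978260040283)
tcp [ 0.6269 -0.0588  0.1146] yaw 5.45 open 0.08510456444324978 F [ 0.9 -0.5  1. ] t 8.65
turn tool z -0.04803618126862652 then shift mm [ 0.9 -0.8 70.6]
```

```bash
python3 -m inch '[1,0,-1,25,0, 1,0,0,25,0, 1,0,0,15,0, 1,0,0,4,0, 1,0,0,0,0, -1,0,0,0,0, -1,0,0,0,0, -1,0,0,0,0, -1,0,0,0,0, -1,0,0,0,0]'
python3 -m inch '[-1,0,0,-3,0, -1,0,0,-6,0, -1,0,0,-6,0, -1,0,0,-6,0, -1,0,0,-6,0, -1,0,0,-3,0, -1,0,0,0,0, -1,0,0,0,0]'
python3 -c "
from h import *
f,P=cap('wrist','w3')
go(.6262,-.0597,.044,5.5)"
```

```text
time: 9.65
tcp_pos: [0.6282, -0.0595, 0.0462]
orientation: [-0.048, 0.999, -0.0, 0.002]
force: [0.5, 0.6, 6.1]
opening: 0.063
grasp_force: 66.5
time: 10.45
tcp_pos: [0.6267, -0.0596, 0.0742]
orientation: [-0.048, 0.999, -0.0, -0.0]
force: [-0.6, 0.0, -3.3]
opening: 0.0631
grasp_force: 66.3
tcp [ 0.6266 -0.0595  0.074 ] yaw 5.47 open 0.06269753165102007 F [-0.7 -0.3 -3.3] t 10.5
turn tool z -0.026269702603009648 then shift mm [ 0.4 -0.1 30. ]
```

View pics/w3.png

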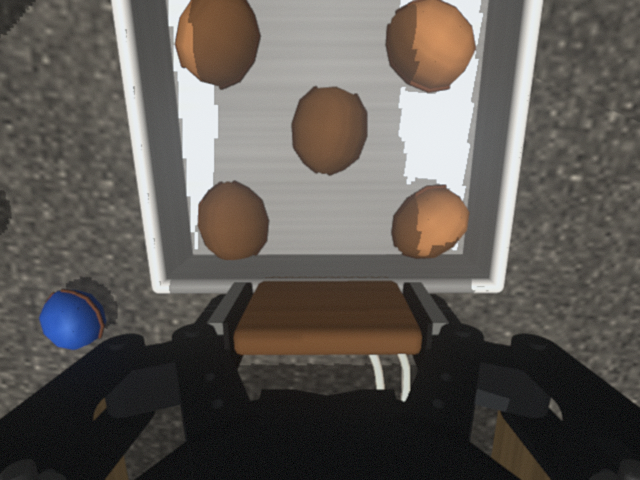

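The tray is lifted level and gripped across the handle's width at (328,317), so it can swing about the pads if the grip is eased. I'll test that just above the worktop, where it is safe.

```bash
python3 -m inch '[-1,0,0,8,0, -1,0,0,7,0, 0.3,0,0,0,0, 0.3,0,0,0,0,0.3,0,0,0,0]'; python3 -m inch '[0.4,0,0,0,0, 0.4,0,0,0,0]';python3 -m inch '[0.44,0,0,0,0, 0.44,0,0,0,0]';python3 -m inch '[0.47,0,0,0,0, 0.47,0,0,0,0]'; python3 -c "
from h import *
f,P=cap('wrist')
m=(f.min(-1)>150);v=np.arange(480)
q=P[m&(P[...,2]<.12)&(P[...,0]<.62)&(P[...,0]>.42)];A=np.c_[q[:,:2],np.ones(len(q))]
q=P[250:262,250:450].reshape(-1,3);print(q.mean(0));q=P[60:90,290:380].reshape(-1,3);print(q.mean(0))"
```

```text
time: 11.0
tcp_pos: [0.6269, -0.0595, 0.0593]
orientation: [-0.048, 0.999, 0.0, 0.0]
force: [0.6, 0.1, -3.7]
opening: 0.0632
grasp_force: 66.5
time: 11.2
tcp_pos: [0.6269, -0.0596, 0.0595]
orientation: [-0.048, 0.999, -0.0, 0.0]
force: [-0.4, -0.0, -2.5]
opening: 0.0631
grasp_force: 66.5
time: 11.4
tcp_pos: [0.6268, -0.0596, 0.0594]
orientation: [-0.048, 0.999, -0.0, 0.0]
force: [-0.5, -0.1, -3.1]
opening: 0.0633
grasp_force: 66.5
time: 11.6
tcp_pos: [0.6268, -0.0595, 0.0593]
orientation: [-0.048, 0.999, -0.0, 0.0]
force: [-0.1, -0.9, -4.1]
opening: 0.0632
grasp_force: 66.4
[nan nan nan]
[nan nan nan]
```

```bash
python3 -m inch '[0.48,0,0,0,0, 0.48,0,0,0,0]'|egrep "open|grasp";python3 -m inch '[0.49,0,0,0,0, 0.49,0,0,0,0]'|egrep "force|open|grasp";python3 -m inch '[0.5,0,0,0,0,0.5,0,0,0,0]'|egrep "force|open|grasp";python3 -m inch '[0.51,0,0,0,0,0.51,0,0,0,0]'|egrep "force|open|grasp"
```

```text
opening: 0.0635
grasp_force: 45.5
force: [-0.1, -0.2, -4.1]
opening: 0.0638
grasp_force: 21.3
force: [-0.1, 0.0, -0.1]
opening: 0.064
grasp_force: 0.0
force: [0.3, 0.6, -0.9]
opening: 0.0645
grasp_force: 0.0
```

The grip force can be graded: 0.48 gives 45 N, 0.49 gives 21 N and 0.50 releases. I'll regrip, lift a little and search for the swing point in finer steps.

```bash
python3 -m inch '[0.51,0,0,15,0, 0.51,0,0,0,0, -1,0,0,0,0, -1,0,0,0,0, -1,0,0,0,0,-1,0,0,-8,0,-1,0,0,-12,0, -1,0,0,0,0]'|egrep -v "time|ori";for k in 1; do python3 -m inch '[0.492,0,0,0,0, 0.492,0,0,0,0,0.492,0,0,0,0]'|egrep "force|open|grasp";python3 -m inch '[0.494,0,0,0,0,0.494,0,0,0,0,0.494,0,0,0,0]'|egrep "force|open|grasp";python3 -m inch '[0.496,0,0,0,0,0.496,0,0,0,0,0.496,0,0,0,0]'|egrep "force|open|grasp"; done
python3 -c "
from h import *
f,P=cap('wrist','w4')"
```

```text
tcp_pos: [0.6282, -0.0596, 0.0668]
force: [0.0, 0.3, -2.3]
opening: 0.0631
grasp_force: 66.6
force: [0.1, -0.5, -3.5]
opening: 0.0636
grasp_force: 17.8
force: [-1.0, -0.5, -2.6]
opening: 0.0639
grasp_force: 12.5
force: [0.2, -0.3, -2.3]
opening: 0.0639
grasp_force: 7.3
```

View pics/w4.png

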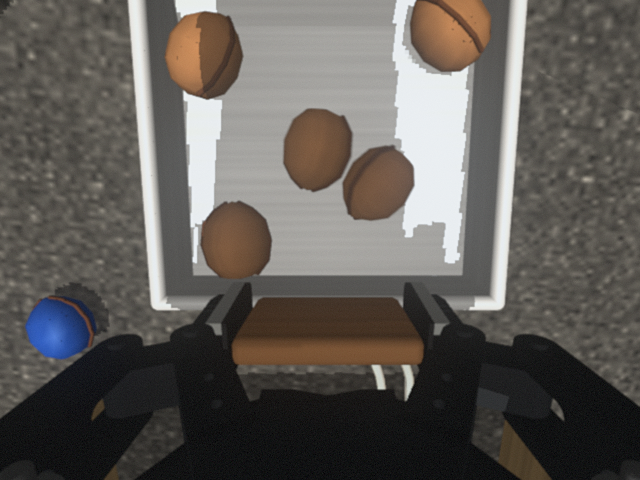

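The walnuts have rolled about inside the tray. I'll measure the tilt from depth on the side-wall tops and floor.

```bash
cat >> h.py <<'E'
def tilt():
    f,P=cap('wrist')
    s=bot.sense();M=R.from_quat(s["orientation"]).as_matrix()
    L=(P-s["tcp_pos"])@M; g=(f.max(-1).astype(int)-f.min(-1)<14)&(f.min(-1)>90)&np.isfinite(P[...,0])&(np.abs(L[...,1])<.06)&(L[...,0]>.03)&(L[...,0]<.16)&(L[...,2]<.12)
    q=L[g];print(len(q))
    if len(q)<50:return
    best=None;rng=np.random.default_rng(0)
    for _ in range(300):
        a=q[rng.choice(len(q),3,False)];n=np.cross(a[1]-a[0],a[2]-a[0]);n/=np.linalg.norm(n)+1e-12
        k=(np.abs((q-a[0])@n)<.0015).sum()
        if best is None or k>best[0]:best=(k,n*np.sign(-n[2]),a[0])
    n=best[1];print("inl",best[0],"pitch lip-down deg",np.degrees(np.arctan2(n[0],-n[2])).round(1),"roll",np.degrees(np.arctan2(n[1],-n[2])).round(1))
E
python3 -c "
from h import *
tilt();go(.6262,-.0597,.044,5.5)"
```

```text
35921
inl 31376 pitch lip-down deg 6.4 roll -0.1
tcp [ 0.6268 -0.0596  0.0643] yaw 5.47 open 0.06373242398709822 F [ 0.5  0.2 -2.7] t 14.25
turn tool z -0.029111744807864604 then shift mm [ 0.6 -0.1 20.3]
```

The tray swings lip-down in the pads (6.4°) and stays held. I'll set it flat, grip firmly, lift high and carry it level beside the bowl.

```bash
python3 -m inch '[0.496,0,0,9,0, 0.496,0,0,9,0, 0.51,0,0,0,0, 0.51,0,0,0,0, -1,0,0,0,0, -1,0,0,0,0, -1,0,0,0,0,-1,0,0,-5,0,-1,0,0,-12,0, -1,0,0,-20,0, -1,0,0,-20,0,-1,0,0,-20,0]'|egrep -v "time|ori"
python3 -m inch '[-1,0,0,-25,0, -1,0,0,-25,0,-1,0,0,-25,0,-1,0,0,-25,0,-1,0,0,-25,0,-1,0,0,-25,0,-1,0,0,-15,0,-1,0,0,-6,0,-1,0,0,0,0]'|egrep -v "time|ori"
python3 -c "
from h import *
tilt();go(.53,-.318,.29,5.5)"
```

```text
tcp_pos: [0.6268, -0.0595, 0.125]
force: [0.7, 1.1, -3.5]
opening: 0.0627
grasp_force: 66.5
tcp_pos: [0.6269, -0.0595, 0.2955]
force: [0.4, -0.4, -3.4]
opening: 0.0631
grasp_force: 66.5
36175
inl 34739 pitch lip-down deg 0.6 roll 0.1
tcp [ 0.6265 -0.0595  0.2943] yaw 5.47 open 0.06324405206840304 F [-0.4 -0.4 -3.4] t 16.4
turn tool z -0.029787997821638434 then shift mm [ 120.8 -248.     4.3]
```

```bash
python3 -m inch '[-1,3,-5,0,0, -1,6,-12,0,0, -1,10,-20,0,0, -1,12,-25,0,0, -1,12,-25,0,0, -1,12,-25,0,0, -1,12,-25,0,0, -1,12,-25,0,0, -1,12,-25,0,0, -1,12,-25,0,0, -1,10,-18,0,0, -1,8,-12,0,0]'|egrep -v "time|ori"
python3 -m inch '[-1,5,-8,0,0, -1,3,-5,0,0, -1,2,-3,0,0,-1,0,0,0,0,-1,0,0,0,0]'|egrep -v "time|ori"
python3 -c "
from h import *
tilt();go(.53,-.318,.29,5.5)
f,P=cap('scene','s2')"
```

```text
tcp_pos: [0.5273, -0.3149, 0.2935]
force: [-0.4, 0.6, -3.2]
opening: 0.063
grasp_force: 66.5
tcp_pos: [0.5215, -0.3279, 0.2943]
force: [0.1, 0.4, -3.9]
opening: 0.0629
grasp_force: 66.5
35115
inl 33732 pitch lip-down deg 0.3 roll 0.2
tcp [ 0.5215 -0.3279  0.2943] yaw 5.55 open 0.06339625716231988 F [-0.2 -0.6 -3.3] t 18.15
turn tool z 0.049764666151123294 then shift mm [-9.4  9.   4.3]
```

View pics/s2.png

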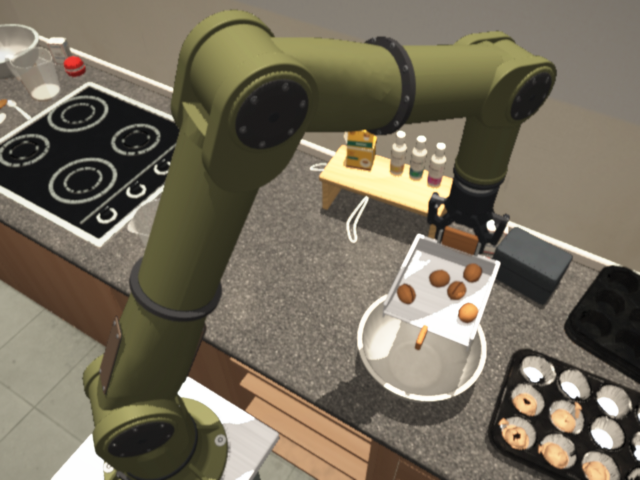

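The tray, with all five walnuts, is level over the bowl. I'll trim the position and ease the grip in steps.

```bash
python3 -m inch '[-1,-4,4,0,0,-1,-5,5,0,0,-1,0,0,0,0,0.49,0,0,0,0,0.49,0,0,0,0,0.492,0,0,0,0,0.492,0,0,0,0,0.492,0,0,0,0]'|egrep -v "time|ori";python3 -c "
from h import *
tilt()"; python3 -m inch '[0.493,0,0,0,0,0.493,0,0,0,0,0.494,0,0,0,0]'|egrep -v "time|ori"
python3 -c "
from h import *
tilt()"
```

```text
tcp_pos: [0.5289, -0.3192, 0.2943]
force: [-0.9, -0.8, -3.1]
opening: 0.0638
grasp_force: 16.4
34064
inl 25039 pitch lip-down deg 10.2 roll -0.1
tcp_pos: [0.529, -0.319, 0.2943]
force: [0.1, -0.9, -3.4]
opening: 0.0641
grasp_force: 10.8
16344
inl 8578 pitch lip-down deg 32.0 roll 0.8
```

```bash
python3 -m inch '[0.493,0,0,0,0,0.493,0,0,0,0,0.493,0,0,0,0,0.493,0,0,0,0,0.48,0,0,0,0,0.48,0,0,0,0]'|egrep -v "time|ori";python3 -c "
from h import *
f,P=cap('scene','s3')
tilt()
f,P=cap('wrist','w5')"
```

```text
tcp_pos: [0.5291, -0.3191, 0.2943]
force: [-0.1, 0.3, -2.7]
opening: 0.0636
grasp_force: 24.6
7280
inl 5529 pitch lip-down deg 36.9 roll -0.2
```

View pics/s3.png

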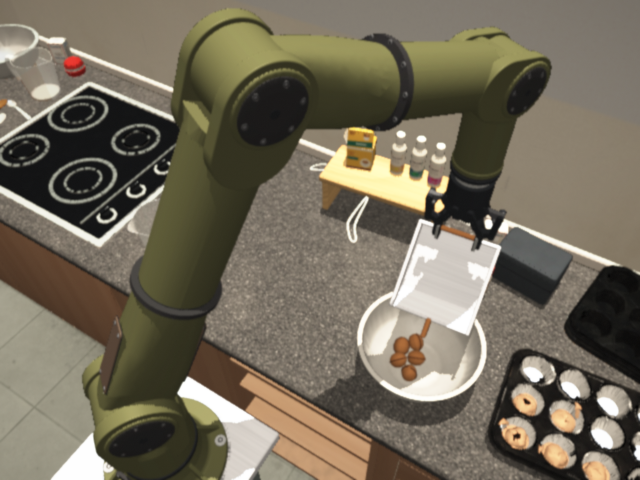

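All five walnuts are in the bowl, near (408,357), and the tray is empty at about 37°. I'll grip firmly and carry the tray back to the clear spot.

```bash
python3 -m inch '[-1,0,0,0,0,-1,0,0,0,0,-1,0,0,-10,0,-1,0,0,-20,0,-1,0,0,-15,0,-1,-5,10,0,0,-1,-10,25,0,0,-1,-12,30,0,0,-1,-12,30,0,0,-1,-12,30,0,0,-1,-12,30,0,0,-1,-12,30,0,0]'|egrep -v "time|ori";python3 -m inch '[-1,-10,30,0,0,-1,-10,30,0,0,-1,-8,20,0,0,-1,-5,15,0,0,-1,-2,5,0,0,-1,0,0,0,0,-1,0,0,0,0]'|egrep -v "ori";python3 -c "
from h import *
tilt();go(.605,-.03,.18,5.5)"
```

```text
tcp_pos: [0.5862, -0.1253, 0.3389]
force: [0.5, 0.5, -2.8]
opening: 0.063
grasp_force: 66.5
time: 22.05
tcp_pos: [0.6112, -0.0264, 0.3392]
force: [0.2, 0.4, -2.4]
opening: 0.0625
grasp_force: 66.6
7004
inl 5502 pitch lip-down deg 35.7 roll 0.0
tcp [ 0.6112 -0.0266  0.3392] yaw 5.35 open 0.06311240499002556 F [-0.1 -0.4 -2.5] t 22.1
turn tool z -0.15427533454103504 then shift mm [  6.4  -2.6 159.2]
```

```bash
python3 -m inch '[-1,0,0,20,0,-1,0,0,40,0,-1,0,0,40,0,-1,0,0,40,0,-1,0,0,20,0,-1,0,0,8,0,-1,0,0,0,0]'|egrep -v "ori";python3 -m inch '[0.492,0,0,6,0,0.492,0,0,6,0,0.492,0,0,6,0,0.492,0,0,8,0,0.492,0,0,8,0,0.492,0,0,8,0,0.492,0,0,8,0,0.492,0,0,8,0]'|egrep -v "ori";python3 -c "
from h import *
tilt();go(.605,-.03,.047,5.5)"
```

```text
time: 22.8
tcp_pos: [0.6113, -0.0259, 0.1709]
force: [0.1, -0.1, -1.8]
opening: 0.0627
grasp_force: 66.8
time: 23.6
tcp_pos: [0.611, -0.025, 0.1127]
force: [-0.5, -0.4, -0.3]
opening: 0.0633
grasp_force: 0.0
11738
inl 10665 pitch lip-down deg -25.6 roll -0.0
tcp [ 0.6102 -0.025   0.1112] yaw 5.47 open 0.06398491471269915 F [-0.2  0.3 -1.2] t 23.65
turn tool z -0.0342537339565423 then shift mm [ 5.5 -4.5 64.2]
```

```bash
python3 -c "
from h import *
f,P=cap('wrist','w6')
for v in range(0,480,20):
    print(v,P[v,330].round(3),f[v,330],P[v,250].round(3),f[v,250])
f,P=cap('scene','s4')
r=f[...,0].astype(int)-f[...,2]
m=(r>45)&(P[...,0]>.33)&(P[...,0]<.56)&(P[...,1]>-.46)&(P[...,1]<-.2)&(P[...,2]<.08)
n,l,st,c=cv2.connectedComponentsWithStats(m.astype(np.uint8));print(st,m.sum())
for i in range(1,n):print(P[l==i].mean(0).round(3))
"
```

```text
0 [ 0.457 -0.039 -0.001] [52 49 46] [ 0.463 -0.089  0.002] [58 54 52]
20 [ 0.469 -0.038  0.001] [44 43 40] [ 0.474 -0.089  0.001] [56 54 50]
40 [ 0.48  -0.036  0.001] [47 44 42] [ 0.485 -0.088 -0.   ] [61 59 54]
60 [ 0.492 -0.035  0.001] [58 56 52] [ 0.497 -0.088  0.001] [55 53 49]
80 [ 0.51  -0.034  0.032] [125  87  59] [ 0.509 -0.088 -0.   ] [61 58 56]
100 [ 0.52  -0.033  0.03 ] [122  86  60] [ 0.522 -0.087 -0.   ] [60 57 53]
120 [ 0.532 -0.032  0.031] [122  88  62] [ 0.535 -0.086  0.001] [67 65 61]
140 [ 0.543 -0.031  0.022] [120 119 117] [ 0.548 -0.081  0.023] [121 121 118]
160 [ 0.556 -0.029  0.016] [142 142 138] [ 0.561 -0.082  0.016] [144 145 140]
180 [ 0.57  -0.028  0.009] [147 146 141] [ 0.575 -0.083  0.01 ] [148 147 143]
200 [ 0.584 -0.026  0.005] [168 167 163] [ 0.59  -0.084  0.005] [168 166 163]
220 [ 0.599 -0.025  0.003] [162 162 158] [ 0.605 -0.083  0.004] [160 159 155]
240 [ 0.614 -0.024  0.004] [169 168 165] [ 0.62  -0.083  0.005] [162 159 156]
260 [ 0.63  -0.022  0.004] [231 236 240] [ 0.635 -0.082  0.004] [233 238 240]
280 [ 0.647 -0.02   0.002] [234 238 242] [ 0.65
[... 281 characters left out ...]
01 ] [101 100 100] [ 0.717 -0.078  0.01 ] [92 90 89]
380 [ 0.71  -0.015  0.036] [93 92 92] [ 0.717 -0.072  0.035] [87 88 86]
400 [ 0.6   -0.026  0.189] [32 30 33] [ 0.763 -0.078  0.   ] [49 50 47]
420 [ 0.599 -0.026  0.196] [28 30 28] [ 0.594 -0.041  0.203] [23 25 26]
440 [ 0.6   -0.026  0.199] [18 20 23] [ 0.593 -0.04   0.208] [20 20 23]
460 [ 0.601 -0.026  0.204] [20 17 16] [ 0.593 -0.039  0.212] [18 14 19]
[[     0      0    640    480 306112]
 [   394    333     34     36    863]
 [   418    368     17     16    223]
 [   360    459      1      1      1]
 [   362    460      1      1      1]] 1088
[ 0.434 -0.307  0.029]
[ 0.399 -0.361  0.029]
[ 0.33  -0.266 -0.442]
[ 0.33  -0.272 -0.44 ]
```

The tray has slipped free of the pads and lies flat: its floor is at z≈4 mm throughout and its lip at 22 mm. I'll back off upwards and verify from the top.

```bash
python3 -m inch '[0.6,0,0,-10,0,0.6,0,0,-30,0,0.6,0,0,-40,0,0.6,0,0,-40,0,0.6,0,0,-40,0,0.6,40,20,0,0,0.6,40,40,0,0,0.6,40,40,0,0,0.6,40,40,0,0,0.6,30,40,0,0,0.6,0,0,0,0,0.6,0,0,0,0]';python3 -c "
from h import *
f,P=cap('top','t5');Z=P[...,2];U,V=np.meshgrid(range(640),range(480));f=f.astype(int)
m=(Z>.085)&(Z<.13)&(U>415)&(U<550)&(V>250)&(V<380);q=P[m]
print('bowl',cv2.minEnclosingCircle(q[:,:2].astype(np.float32)),np.percentile(q[:,2],[2,50,98]))
r=f[...,0]-f[...,2];m=(r>45)&(U>425)&(U<540)&(V>260)&(V<372)
n,l,st,c=cv2.connectedComponentsWithStats(m.astype(np.uint8))
for i in range(1,n):print(st[i],P[l==i].mean(0).round(3),np.nanmin(P[l==i],0).round(3),np.nanmax(P[l==i],0).round(3))
for nm,b in dict(jug=(140,215,290,370),jar=(478,505,193,226),tim=(165,202,190,225)).items():
    m=(Z>.02)&(U>b[0])&(U<b[1])&(V>b[2])&(V<b[3]);print(nm,np.percentile(P[m],50,axis=0).round(3))
t=(P[...,0]>.54)&(P[...,0]<.71)&(P[...,1]>-.12)&(P[...,1]<.07)&(Z<.06)&(f.min(-1)>130);q=P[t]
fl=q[(q[:,2]<.012)&(q[:,0]>.6)];A=np.c_[fl[:,:2],np.ones(len(fl))];print(len(fl),np.linalg.lstsq(A,fl[:,2],rcond=None)[0])
print(bot.sense()['force'],bot.sense()['time'])
"
```

```text
time: 24.95
tcp_pos: [0.4201, 0.1245, 0.2747]
orientation: [-0.049, 0.999, -0.0, 0.001]
force: [1.9, -0.0, -0.3]
opening: 0.0682
grasp_force: 0.0
bowl ((0.4270643889904022, -0.3275596499443054), 0.13024991750717163) [0.08621674 0.10276828 0.10979392]
[448 292  32  41 671] [ 0.439 -0.304  0.031] [ 0.391 -0.343  0.   ] [ 0.484 -0.269  0.048]
[481 319  14  15 165] [nan nan nan] [ 0.388 -0.377  0.018] [ 0.421 -0.345  0.041]
jug [0.402 0.359 0.11 ]
jar [ 0.668 -0.362  0.104]
tim [0.689 0.354 0.048]
2740 [ 0.00387787 -0.00288458  0.00135227]
[-0.5885512  -0.39688721  0.28457799] 25.0
```

```bash
python3 -c "
from bench import bot
print(bot.sign_off())"
```

```text
the job is handed in; nothing more can be done
None
```

I handed the job in at about 25 s. By the last measurements all five walnuts are in the bowl, the bowl hasn't moved, and the bystanders show no sign of being shifted. The empty tray lies flat on the worktop near the shelf front; it slipped from the grip while being lowered and dropped the last few centimetres.

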